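# Tuck the terminal-box cover under its lip

## Robot

A 6-joint arm with a two-finger parallel gripper is mounted at the origin on a cart in front of the work surface, level with it; the furniture and walls round the work are solid. World frame = base frame: x ahead of the robot, y to its left, z up, the work surface at z = 0. Lengths are in m, angles in rad, forces in N, time in s.
With the tool pointing down it reaches from about 0.35 to 0.775 m from the base axis. Payload 7.3 kg.
Tool frame: the origin (TCP) lies at the very end of the fingers, on their centre line; the grasp point (between the pads) lies 19 mm behind it (robot.tcp_to_grasp is the distance from the TCP to the grasp point, in m); x points along the fingers, y is the direction in which the jaws open and shut, and the axes are right-handed (so a half turn about x gives the same grasp; the last joint's range is limited). The gripper opens to 92 mm and grips with 3 to 60 N. Pads are 19 mm wide; open, the fingers measure 130 mm over their backs; the gripper's body (75 mm by 190 mm) begins 47 mm behind the grasp point.
Start: joints at [1.01, 0.342, 1.524, -0, 1.275, -0.146], TCP at [0.212, 0.481, 0.227] pointing down, gripper open.
Joint ranges: [-2.53, 2.53], [-0.77, 2.02], [0.04, 2.7], [-1, 4.14], [0.28, 2.66], [-3.11, 3.11]. Speed limits (rad/s): [2.57, 2.57, 3.14, 3.14, 3.14, 3.14].

## Interface

Orientations are given as [roll, pitch, yaw] about the fixed x, y, z axes, in that order (R = Rz(yaw) Ry(pitch) Rx(roll)).
In Python, from cell import robot gives the robot as it stands.
- The arm moves only by the tool move_arm, never from a script. Its argument "increments" is a list of rows, each a list of 4 numbers: the shift along the tool's x, y, z normalised to -1 to 1, where 1 is 40 cm, then the turn about the tool's x normalised to -1 to 1, where 1 is 60 degrees. In form: [[dx, dy, dz, twist], ...]. A call has 1 to 5 rows; each row is the pose to reach, as a shift and turn from the pose commanded when the call began, along the tool's axes at that moment; what a row does not reach only later rows make up. A row lasts 1/8 s, in which the tool goes at most 62.5 mm and 10.7 degrees, less where a joint would pass 70% of its speed; a pose out of reach is approached as far as the arm can. A call with a number of a shift or a turn outside -1 to 1 is refused whole. A call with a gripper value outside its range is refused whole. "gripper" is the closure, from 0 (fully open) to 1 (shut), set as the call begins (left out, the last holds). The fingers move at their own pace and stop on an object; "squeeze" is the grip in N (left out, the last holds). Time passes only in rows, so rows that repeat a pose let the fingers close. It gives the time, the measured TCP pose, the force and the opening at its end, in the units of the state.
- robot.observe(): the state, without advancing time (a new reading comes with each control period).
- robot.read_camera(name): name is "scene" or "top" or "wrist"; returns the picture (480x640x3 uint8, red, green, blue); there is no depth.
- robot.camera_params(name): a dict with "fx", "fy", "cx", "cy" (pixels), "k1" (the pictures are not rectified: a ray, as slopes to the right and down, at radius r is drawn at 1 + k1 r^2 times it, then the intrinsics apply), "R" (3x3) and "t" (3): a world point X has camera coordinates R X + t; the wrist camera has in their place "tool_from_camera" (4x4, takes a point from camera to tool coordinates, whose origin is the TCP and whose axes are the tool frame's). Camera axes: x right, y down, z forward; pixel columns grow to the right and rows downward; lengths in m; the calibration is good to about 2 mm. A picture is of the moment at which its call begins: read the wrist's pose just before it. camera_params takes no time and is no camera call.
- robot.hand_in(): hands the job in, once; it reports no verdict.
The state is a dict: "time": time; "qpos": joint angles; "qvel": joint speeds; "joint_efforts": joint torques, N m; "tool_pos": TCP position; "tool_rot": TCP orientation; "contact_force": force on the tool from outside, world axes, zero at the start; "torque": the same for the moment, N m; "opening": finger opening in m.
Only numpy, scipy, OpenCV 4.12 (cv2) and the standard library are available. Lean on these libraries where they do the work, as an engineer would, in place of code of your own. Each camera call takes 0.05 s, during which the arm holds its last target.

## Task

Close the small terminal box on the worktop: with your fingertips push its sprung cover flap over from behind, press it down onto the box and, while it is down, push its thumb rib so that the flap's free edge slides fully home beneath the retaining lip and the cover stays shut by itself. Only push: do not lift or tip the box or shove it out of its place, and leave the bulb, the tape roll and the voltage tester beside it where they are.

Things in the scene. Friction and masses are not known exactly. Their poses are not given: they have to be found in the camera images.
- terminal_box: Grey plastic terminal box, open-topped, 120 (x) x 90 (y) mm, walls 32 mm high, loose on the worktop, about 0.9 kg. Origin: centre of its underside; z up; its x axis points from the cover's hinge end (x = -60) to the end with the retaining lip (x = +60).
- cover_hinge (a joint): Angle of the white cover flap (rad): 0 = flat on the box, 1.57 = upright, 2.1 = leaning back past the hinge end. Flap 3 mm thick, 78 mm wide, free edge 82 mm from the hinge line. A weak spring opens it (0.06 N m at 0, none at 1.9): let go before it is tucked, it rises again. Starts standing open, 1.45 to 2.0.
- cover (a joint): Slide of the flap (m) along the box's x axis in its slotted hinge: 0 = back, 0.012 = fully home. About 3 N of friction keeps it where it is put. Flap down: below 0.003 its edge is clear of the lip, at 0.012 it is 9 mm beneath it. Slid forward while up, the flap lands on top of the lip and must first be pushed back.
- rib (a point): Middle of the crest of the thumb rib, a straight ridge 60 mm long (along the box's y), 5 mm thick, 7.5 mm high, on the flap's outer face (on top when shut, behind when it stands open), its centre line 62.5 mm from the hinge line. The fingertip pushes on its hinge side.
- flap_edge (a point): Middle of the flap's free edge, at half its thickness, 82 mm from the hinge line.
- lip (a point): Middle of the lower front edge of the retaining lip, 42.5 mm above the worktop at x = +35 in the box's frame: a ledge 5 mm thick, 90 mm wide (along y), reaching to x = +60, open towards the hinge. The flap's edge must pass beneath it; its underside is 5 mm above the top of the shut flap.
- bulb: White reflector bulb, 51 mm wide and 58 mm high, standing beyond the lip end of the box. Origin: centre of its underside. To be left alone.
- tape_roll: Small roll of black tape, 55 mm wide and 19 mm high, lying beside the box. Origin: centre of its underside. To be left alone.
- tester: Red voltage tester, shaped like a thin screwdriver, 150 x 18 x 19 mm, lying beside the box. Origin: centre of its underside. To be left alone.
- hinge_line (a point): Middle of the cover's hinge line when the slide is 0: at x = -50, y = 0 in the box's frame, 36 mm above the worktop; the line runs along the box's y, between two small cheeks whose tops are 41.5 mm high. Fixed to the box.

How it is judged:
By the outcome, as a careful person would: the job done as asked, in the order asked, and still so for the second after the job is handed in, with the robot touching nothing.
It also fails if it takes over 42 s, if anything falls off the work surface, if the arm or the gripper's body presses on something with over 40 N, if the wrist force passes 120 N, or if a joint passes its speed limit or range.

## Working session

There is one attempt and no reset: what is moved stays moved. The work goes in short steps, Python scripts to look and compute and a tool call to move; the robot and the scene stay as the last step left them, time stands still between calls to the robot, and variables do not carry over. Pictures are saved under pics/ and viewed, and the job is handed in when it is done.

Besides the shell and the picture viewer there is one more tool, called after ">>>" by a JSON object that holds its "fn" and its "kwargs". move_arm: Moves the arm, as the interface text tells. Its arguments: {"type":"object","properties":{"increments":{"type":"array","items":{"type":"array","items":{"type":"number"}}},"gripper":{"type":"number"},"squeeze":{"type":"number"}},"required":["increments"]}

```bash
ls; mkdir -p pics; python3 - <<'E'
from cell import robot
import cv2
print(robot.observe())
for n in ["scene","top","wrist"]:
    im=robot.read_camera(n); cv2.imwrite(f"pics/{n}0.png",im[:,:,::-1]); print(n,robot.camera_params(n))
E
```

```text
pics
{'time': 0.0, 'qpos': array([ 1.00998619e+00,  3.42713485e-01,  1.52498152e+00,  1.34117990e-05,
        1.27540762e+00, -1.46007692e-01]), 'qvel': array([-0.00063151,  0.00094271, -0.00011476,  0.00076988,  0.00091321,
        0.00017957]), 'joint_efforts': array([-2.16962289e-03, -4.31250465e+01, -2.44215077e+01,  7.14210025e-02,
        5.61986875e-02, -1.23231071e-04]), 'tool_pos': array([0.21134797, 0.48015034, 0.22606215]), 'tool_rot': array([-1.72529734,  1.5692863 , -2.14010369]), 'contact_force': array([ 0.26045479, -0.72998959,  0.59882084]), 'torque': array([-0.00084265, -0.01052334,  0.01123036]), 'opening': 0.09199325910570284}
scene {'fx': 573.2569560434416, 'fy': 573.2569560434416, 'cx': 315.5249070083291, 'cy': 243.6353215432522, 'k1': -0.17322995483337902, 'R': array([[-0.45145081, -0.89202086,  0.02215729],
       [-0.56193983,  0.26493289, -0.78360334],
       [ 0.69312033, -0.36620943, -0.62086622]]), 't': array([0.07199002, 0.38734787, 0.46171642])}
top {'fx': 512.4350625438789, 'fy': 512.4350625438789, 'cx': 315.7445221077208, 'cy': 230.94516828148406, 'k1': 0.04796812762549912, 'R': array([[ 0.01719304, -0.99917999, -0.03665704],
       [-0.99498579, -0.01348506, -0.09910315],
       [ 0.09852757,  0.03817712, -0.99440174]]), 't': array([-0.14998931,  0.51726968,  0.88271901])}
wrist {'fx': 366.62932860190443, 'fy': 366.62932860190443, 'cx': 315.90107220583656, 'cy': 236.52581235209448, 'k1': 0.0029067152074514634, 'tool_from_camera': array([[ 3.38508971e-04, -2.62507460e-01,  9.64929904e-01,
        -1.57599725e-01],
       [ 9.99999717e-01,  7.36878582e-04, -1.50345377e-04,
         9.74399880e-04],
       [-6.71569396e-04,  9.64929682e-01,  2.62507635e-01,
        -7.06627848e-02],
       [ 0.00000000e+00,  0.00000000e+00,  0.00000000e+00,
         1.00000000e+00]])}
```

View pics/scene0.png

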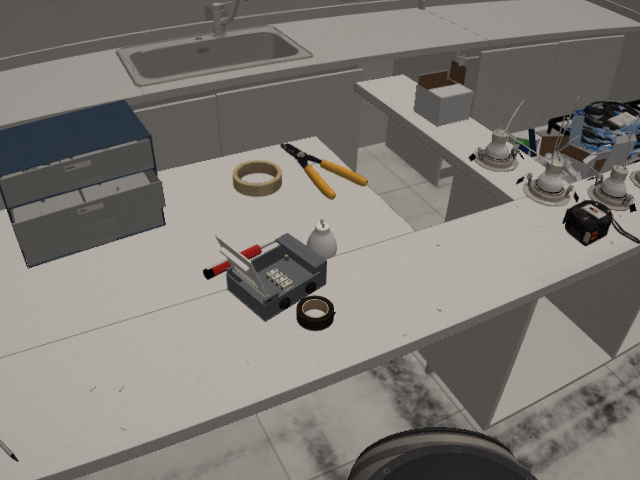

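View pics/top0.png

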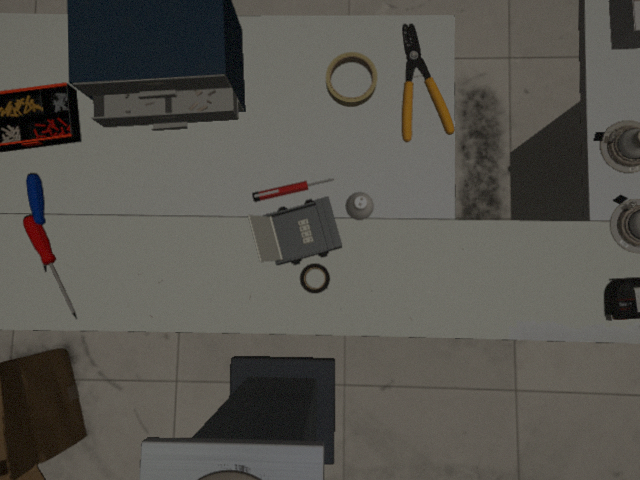

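View pics/wrist0.png

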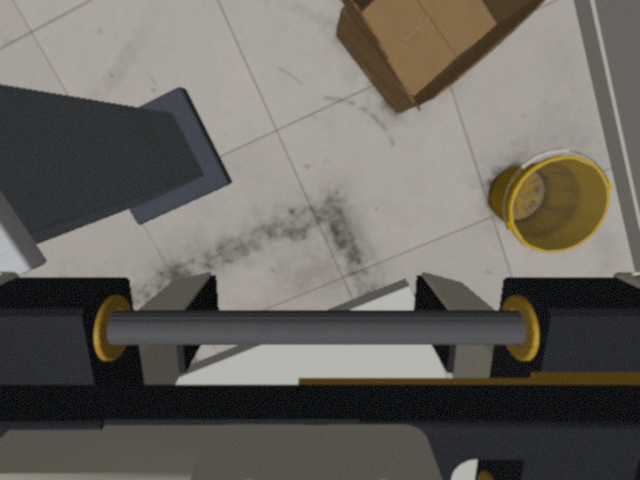

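The scene view shows the box near (277,275) with the flap upright on its left side, the tape at (316,312), the bulb at (322,240) and the tester at (232,262). In the top view the box is near (307,230) with its lip to the right (world -y) and its flap at (263,238). I'll zoom in on both.

```bash
python3 - <<'E'
import cv2
t=cv2.imread("pics/top0.png")[160:310,230:400]; cv2.imwrite("pics/topz.png",cv2.resize(t,None,fx=4,fy=4,interpolation=cv2.INTER_CUBIC)[:600])
t=cv2.imread("pics/scene0.png")[210:340,190:360]; cv2.imwrite("pics/scenez.png",cv2.resize(t,None,fx=4.6,fy=4.6,interpolation=cv2.INTER_CUBIC))
E
```

```text
(no output)
```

View pics/topz.png

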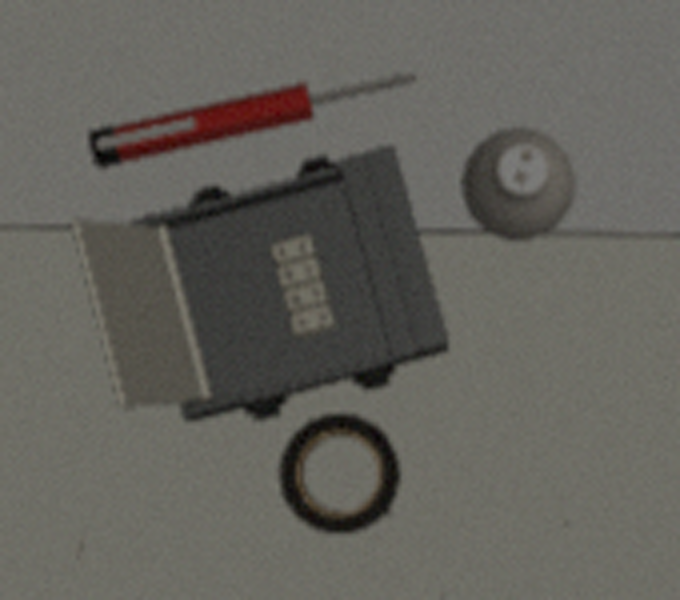

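View pics/scenez.png

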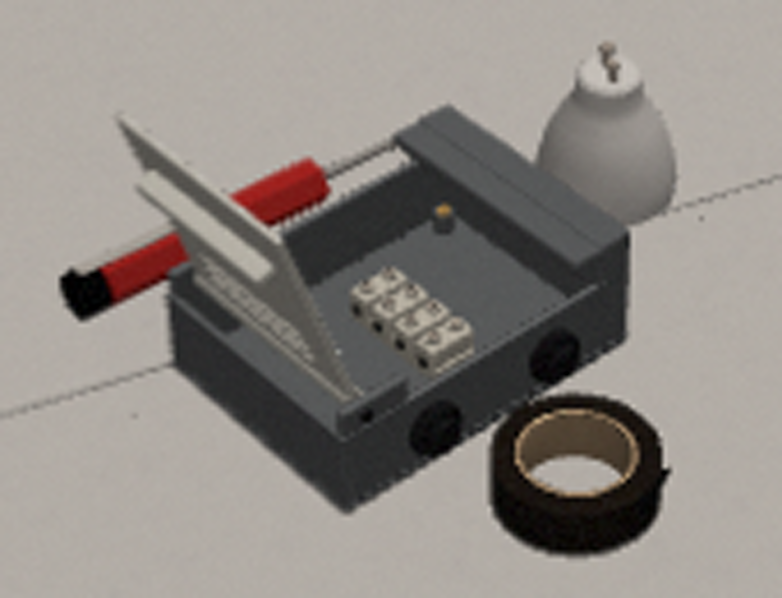

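```bash
cat > h.py <<'E'
import numpy as np, cv2
from cell import robot
def ray(n,uv,P=None):
    p=P or robot.camera_params(n); d=np.array([(uv[0]-p['cx'])/p['fx'],(uv[1]-p['cy'])/p['fy']]); s=d.copy()
    for _ in range(20): s=d/(1+p['k1']*(s@s))
    R=p['R'];C=-R.T@p['t']; v=R.T@np.array([*s,1]); return C,v/np.linalg.norm(v)
def plane(n,uv,z):
    C,v=ray(n,uv); return C+v*(z-C[2])/v[2]
def proj(n,X):
    p=robot.camera_params(n); c=p['R']@np.array(X)+p['t']; s=c[:2]/c[2]; s=s*(1+p['k1']*(s@s)); return s*p['fx']+[p['cx'],p['cy']]
def tri(a,b):
    C1,v1=ray('top',a);C2,v2=ray('scene',b)
    A=np.stack([v1,-v2],1); s=np.linalg.lstsq(A,C2-C1,rcond=None)[0]
    P,Q=C1+s[0]*v1,C2+s[1]*v2; return (P+Q)/2,np.linalg.norm(P-Q)
E
python3 - <<'E'
from h import *
np.set_printoptions(precision=4,suppress=True)
T=lambda a:(a[0]/4+230-.4,a[1]/4+160-.4); S=lambda a:(a[0]/4.6+190-.4,a[1]/4.6+210-.4)
for n,t,s in [("edge far",(77,222),(118,117)),("edge near",(124,405),(278,240)),("lip back far",(395,148),(448,105)),("lip back near",(448,348),(628,235)),("lip front near",(388,362),(583,268)),("lip front far",(342,160),(398,130))]:
    P,e=tri(T(t),S(s)); print(n,P,e,plane('top',T(t),.0475),plane('scene',S(s),.0475))
print("wall near hinge corner", plane('top',T((187,418)),.032), plane('scene',S((347,435)),.032),plane('scene',S((347,512)),0))
print(plane('scene',S((170,290)),.032), plane('scene',S((174,360)),0))
print("flap base line",plane('top',T((163,225)),.036),plane('top',T((208,397)),.036))
for k,a in dict(bulbtop=(521,168)).items(): print(k,plane('top',T(a),.058))
print("tape",plane('top',T((340,473)),.019),"tester", plane('top',T((95,147)),.01),plane('top',T((310,100)),.01))
E
```

```text
edge far [ 0.5354 -0.0363  0.1127] 0.0032435359585957324 [ 0.5431 -0.0266  0.0475] [ 0.6196 -0.0576  0.0475]
edge near [ 0.4623 -0.0577  0.1135] 0.002439954335119241 [ 0.4643 -0.0492  0.0475] [ 0.537  -0.0827  0.0475]
lip back far [ 0.5778 -0.1624  0.0471] 0.002995012342181451 [ 0.577  -0.1637  0.0475] [ 0.5782 -0.161   0.0475]
lip back near [ 0.4917 -0.1863  0.0466] 0.0032968433058145207 [ 0.4908 -0.1877  0.0475] [ 0.4916 -0.1844  0.0475]
lip front near [ 0.4838 -0.1631  0.0477] 0.002197483318016889 [ 0.4844 -0.1621  0.0475] [ 0.4835 -0.1641  0.0475]
lip front far [ 0.5718 -0.1404  0.0481] 0.0012920830045930552 [ 0.5715 -0.1409  0.0475] [ 0.5728 -0.1401  0.0475]
wall near hinge corner [ 0.4596 -0.0747  0.032 ] [ 0.4612 -0.0738  0.032 ] [ 0.4606 -0.0723  0.    ]
[ 0.5461 -0.0484  0.032 ] [ 0.5481 -0.0479  0.    ]
flap base line [ 0.5437 -0.0625  0.036 ] [ 0.4687 -0.084   0.036 ]
bulbtop [ 0.5672 -0.2176  0.058 ]
tape [ 0.437  -0.1413  0.019 ] tester [ 0.5822 -0.0273  0.01  ] [ 0.6049 -0.1244  0.01  ]
```

```bash
cat >> h.py <<'E'
from scipy.spatial.transform import Rotation as Ro
yaw=np.arctan2(-.9627,.2706)
c=np.array([.519,-.1175,0]); BX=np.array([np.cos(yaw),np.sin(yaw),0]); BY=np.array([-np.sin(yaw),np.cos(yaw),0])
def tool(s): return Ro.from_euler('xyz',s['tool_rot']).as_matrix()
def tobox(p): d=np.array(p)-c; return np.array([d@BX,d@BY,d[2]])*1000
def fromF(front,z,y=0): # finger front at box x=front mm, tcp height z mm
    return c+BX*(front-9.5)/1000+BY*y/1000+[0,0,z/1000]
def st():
    s=robot.observe(); R=tool(s)
    b=tobox(s['tool_pos']); F=s['contact_force']
    print('t',round(s['time'],2),'box-frame tcp mm',b.round(1),'front',(b[0]+9.5).round(1),'F box xyz',np.round([F@BX,F@BY,F[2]],1),'open',round(s['opening'],4))
    print('tool axes in box',[np.round([a@BX,a@BY,a[2]],3).tolist() for a in R.T],'q6',s['qpos'][5].round(2)); return s,R
def go(front,z,y=0):
    s,R=st(); d=R.T@(fromF(front,z,y)-s['tool_pos'])/.4
    print('->',front,z,'units',d.round(4))
    yerr=np.degrees(np.arctan2(R[:,1]@BX,R[:,1]@BY)); print('twist need(deg of y from BY)',yerr.round(2))
E
python3 - <<'E'
from h import *
np.set_printoptions(precision=4,suppress=True)
go(-92,200)
print(proj('top',c+BX*.06+BY*.045+[0,0,.0475]))
E
```

```text
t 0.15 box-frame tcp mm [-658.7 -134.4  226.2] front -649.2 F box xyz [-0.8 -0.   0.5] open 0.0923
tool axes in box [[0.001, -0.001, -1.0], [-0.772, 0.636, -0.001], [0.636, 0.772, -0.0]] q6 -0.15
-> -92 200 units [ 0.0664 -0.8618  1.1448]
twist need(deg of y from BY) -50.54
[327.9867 195.7271]
```

>>> {"fn": "move_arm", "kwargs": {"increments": [[0.03, -0.43, 0.57, 0.842], [0.03, -0.43, 0.57, 0.842], [0.03, -0.43, 0.57, 0.842], [0.03, -0.43, 0.57, 0.842], [0.03, -0.43, 0.57, 0.842]], "gripper": 1, "squeeze": 20}}

```text
time: 0.78
tool_pos: [0.3517, 0.2289, 0.2146]
tool_rot: [-0.447, 1.571, -1.75]
contact_force: [0.9, -0.2, 0.8]
opening: 0.0465
```

```bash
python3 -c "
from h import *
go(-95,200)"
```

```text
t 0.78 box-frame tcp mm [-378.7  -67.4  214.6] front -369.2 F box xyz [0.4 0.8 0.8] open 0.0465
tool axes in box [[0.0, -0.0, -1.0], [0.007, 1.0, -0.0], [1.0, -0.007, 0.0]] q6 0.13
-> -95 200 units [0.0366 0.173  0.6845]
twist need(deg of y from BY) 0.39
```

>>> {"fn": "move_arm", "kwargs": {"increments": [[0.03, 0.17, 0.68, 0], [0.03, 0.17, 0.68, 0], [0.03, 0.17, 0.68, 0], [0.03, 0.17, 0.68, 0], [0.03, 0.17, 0.68, 0]]}}

```text
time: 1.4
tool_pos: [0.491, -0.0151, 0.2022]
tool_rot: [-1.112, 1.57, -2.411]
contact_force: [0.2, 0.5, 0.9]
opening: 0.0008
```

```bash
python3 - <<'E'
from h import *
s=st()
im=robot.read_camera('wrist'); cv2.imwrite('pics/w1.png',im[:,:,::-1])
t=robot.read_camera('top')[140:310,200:400]; cv2.imwrite('pics/t1.png',cv2.resize(t,None,fx=3.5,fy=3.5)[:,:,::-1])
go(-95,75)
E
```

```text
t 1.4 box-frame tcp mm [-106.1    0.8  202.2] front -96.6 F box xyz [-0.5  0.3  0.9] open 0.0008
tool axes in box [[0.0, -0.0, -1.0], [0.003, 1.0, -0.0], [1.0, -0.003, 0.0]] q6 -0.46
t 1.5 box-frame tcp mm [-106.3    0.9  202. ] front -96.8 F box xyz [-1.3 -0.7 -0.6] open 0.0002
tool axes in box [[0.0, -0.0, -1.0], [0.004, 1.0, -0.0], [1.0, -0.004, 0.0]] q6 -0.46
-> -95 75 units [ 0.3176 -0.0021  0.0043]
twist need(deg of y from BY) 0.2
```

View pics/w1.png

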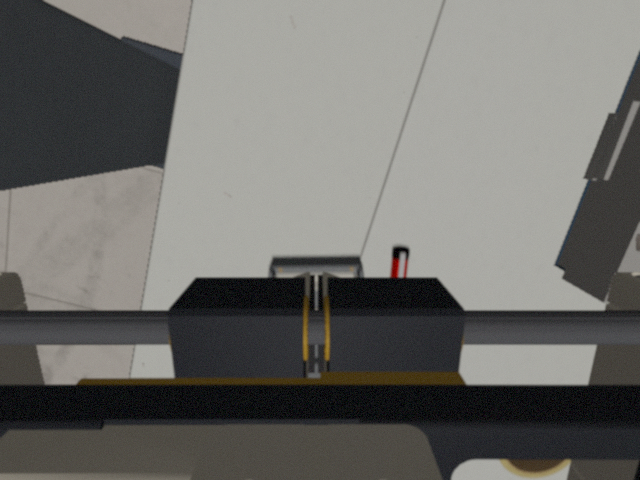

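View pics/t1.png

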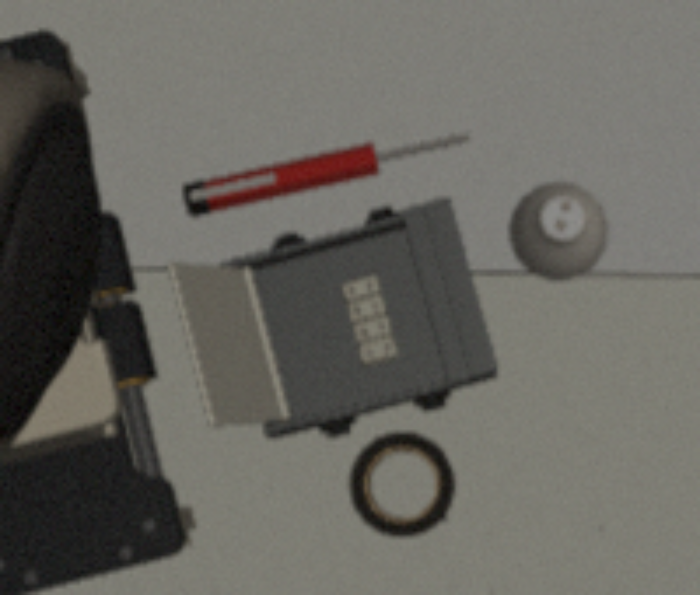

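The wrist view shows the flap's edge centred on the finger gap (u≈316), and the top view shows the fingers behind the flap. I'll descend behind it now.

>>> {"fn": "move_arm", "kwargs": {"increments": [[0.15, 0, 0, 0], [0.29, 0, 0, 0], [0.317, 0, 0, 0], [0.317, 0, 0, 0]]}}

```text
time: 2.0
tool_pos: [0.4903, -0.0117, 0.0766]
tool_rot: [2.974, 1.571, 1.678]
contact_force: [-0.1, -0.1, 0.1]
opening: 0.0005
```

```bash
python3 - <<'E'
from h import *
go(-70,75)
for n in('top','scene'):
    t=robot.read_camera(n); t=t[140:310,200:400] if n=='top' else t[190:340,170:370]; cv2.imwrite(f'pics/{n}2.png',cv2.resize(t,None,fx=3.5,fy=3.5)[:,:,::-1])
E
```

```text
t 2.0 box-frame tcp mm [-109.6    1.    76.6] front -100.1 F box xyz [ 0.1 -0.2  0.1] open 0.0005
tool axes in box [[-0.0, 0.0, -1.0], [-0.001, 1.0, 0.0], [1.0, 0.001, -0.0]] q6 -0.46
-> -70 75 units [ 0.0039 -0.0025  0.0752]
twist need(deg of y from BY) -0.05
```

View pics/scene2.png

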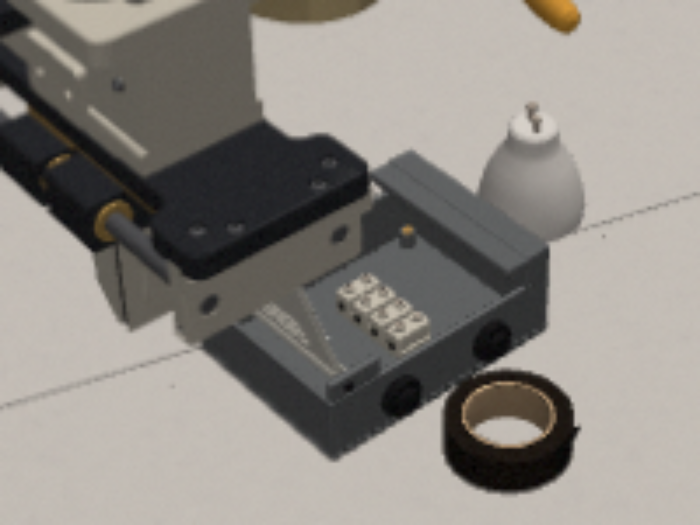

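View pics/top2.png

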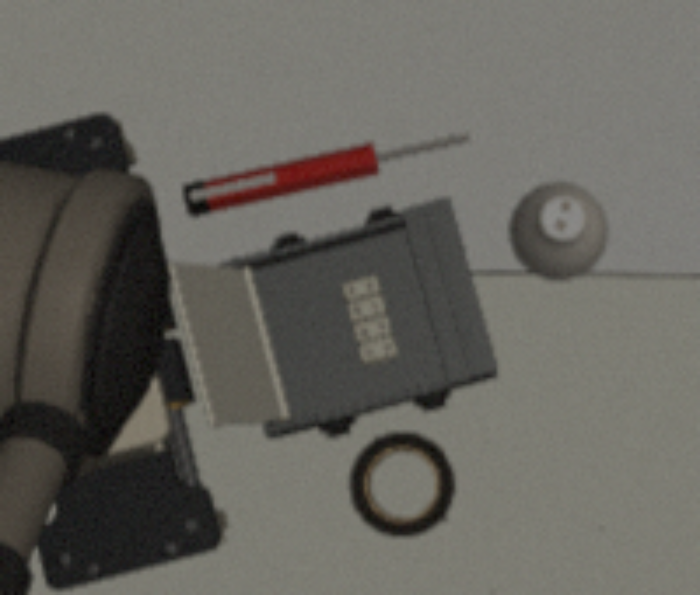

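>>> {"fn": "move_arm", "kwargs": {"increments": [[0.004, 0, 0.03, 0], [0.004, 0, 0.055, 0], [0.004, 0, 0.08, 0], [0.004, 0, 0.1, 0], [0.004, 0, 0.12, 0]]}}

```text
time: 2.72
tool_pos: [0.5032, -0.059, 0.0743]
tool_rot: [3.054, 1.571, 1.757]
contact_force: [0.2, 0.3, -0.5]
opening: 0.0005
```

```bash
python3 - <<'E'
from h import *
go(-20,75)
for n in('top',):
    t=robot.read_camera(n); t=t[140:310,200:400] if n=='top' else t[190:340,170:370]; cv2.imwrite(f'pics/{n}3.png',cv2.resize(t,None,fx=3.5,fy=3.5)[:,:,::-1])
E
```

```text
t 2.73 box-frame tcp mm [-60.6   0.6  74.3] front -51.1 F box xyz [-0.2  0.2 -0.5] open 0.0005
tool axes in box [[-0.0, 0.0, -1.0], [0.0, 1.0, 0.0], [1.0, -0.0, -0.0]] q6 -0.54
-> -20 75 units [-0.0017 -0.0014  0.0776]
twist need(deg of y from BY) 0.0
```

View pics/top3.png

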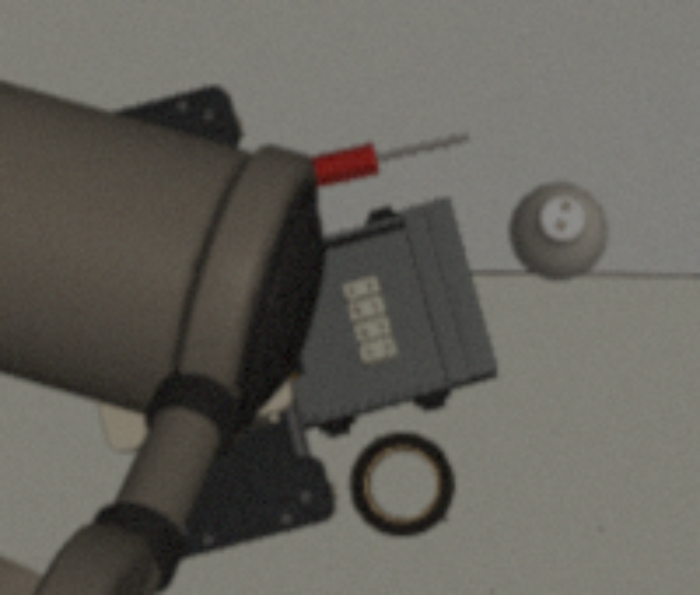

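The box hasn't moved, but the arm hides the flap. I'll keep pushing forward to where the arc starts.

>>> {"fn": "move_arm", "kwargs": {"increments": [[0, 0, 0.02, 0], [0, 0, 0.04, 0], [0, 0, 0.06, 0], [0, 0, 0.076, 0], [0, 0, 0.076, 0]]}}

```text
time: 3.4
tool_pos: [0.5115, -0.0883, 0.0743]
tool_rot: [0.747, 1.57, -0.55]
contact_force: [0.2, -0.0, 0.3]
opening: 0.0006
```

```bash
python3 - <<'E'
from h import *
go(0,37.5)
for n in('top','scene'):
    t=robot.read_camera(n); t=t[140:310,200:400] if n=='top' else t[190:340,170:370]; cv2.imwrite(f'pics/{n}4.png',cv2.resize(t,None,fx=3.5,fy=3.5)[:,:,::-1])
E
```

```text
t 3.4 box-frame tcp mm [-30.2   0.7  74.3] front -20.7 F box xyz [0.1 0.1 0.3] open 0.0006
tool axes in box [[0.0, 0.0, -1.0], [0.0, 1.0, 0.0], [1.0, -0.0, 0.0]] q6 -0.59
-> 0 37.5 units [ 0.0921 -0.0017  0.0517]
twist need(deg of y from BY) 0.02
```

View pics/top4.png

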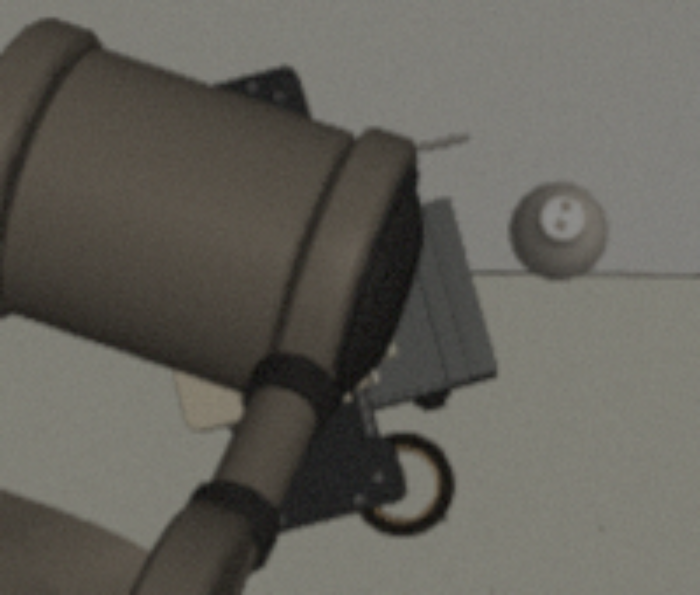

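View pics/scene4.png

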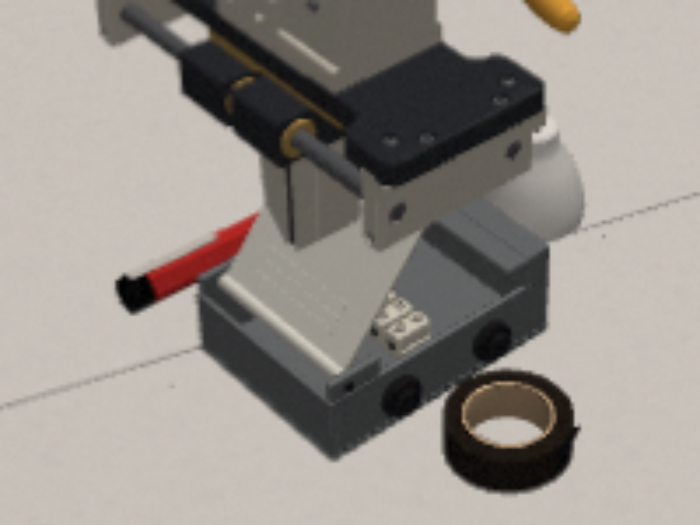

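The flap now leans forward with the fingers against its outer face. I'll follow the arc down.

>>> {"fn": "move_arm", "kwargs": {"increments": [[0.0125, 0, 0.018, 0], [0.0325, 0, 0.033, 0], [0.055, 0, 0.043, 0], [0.0725, 0, 0.048, 0], [0.082, 0, 0.049, 0]]}}

```text
time: 4.12
tool_pos: [0.5166, -0.1068, 0.0409]
tool_rot: [-1.767, 1.571, -3.064]
contact_force: [-0.3, -0.1, 1.7]
opening: 0.0005
```

```bash
python3 - <<'E'
from h import *
go(0,36.5)
for n in('scene',):
    t=robot.read_camera(n); t=t[140:310,200:400] if n=='top' else t[190:340,170:370]; cv2.imwrite(f'pics/{n}5.png',cv2.resize(t,None,fx=3.5,fy=3.5)[:,:,::-1])
E
```

```text
t 4.12 box-frame tcp mm [-10.9   0.6  40.9] front -1.4 F box xyz [ 0.  -0.3  1.7] open 0.0005
tool axes in box [[-0.0, -0.0, -1.0], [-0.0, 1.0, -0.0], [1.0, 0.0, -0.0]] q6 -0.62
-> 0 36.5 units [ 0.011  -0.0014  0.0036]
twist need(deg of y from BY) -0.01
```

View pics/scene5.png

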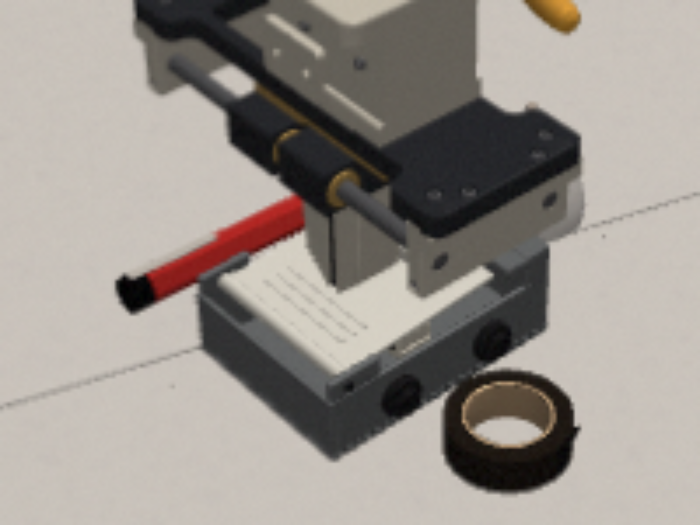

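The flap is almost down with the fingertips between the hinge and the rib. Next I press in small steps and watch the force.

>>> {"fn": "move_arm", "kwargs": {"increments": [[0.004, 0, 0.001, 0], [0.007, 0, 0.001, 0], [0.007, 0, 0.001, 0]]}}

```text
time: 4.55
tool_pos: [0.5166, -0.1069, 0.0388]
tool_rot: [2.532, 1.571, 1.235]
contact_force: [-0.7, -0.3, 0.2]
opening: 0.0008
```

```bash
python3 -c "
from h import *
go(0,36.5)"
```

```text
t 4.55 box-frame tcp mm [-10.9   0.6  38.8] front -1.4 F box xyz [ 0.1 -0.8  0.2] open 0.0008
tool axes in box [[-0.0, 0.0, -1.0], [-0.0, 1.0, 0.0], [1.0, 0.0, -0.0]] q6 -0.62
-> 0 36.5 units [ 0.0056 -0.0015  0.0034]
twist need(deg of y from BY) -0.02
```

>>> {"fn": "move_arm", "kwargs": {"increments": [[0.004, 0, 0, 0], [0.006, 0, 0, 0], [0.006, 0, 0, 0]]}}

```text
time: 4.92
tool_pos: [0.5169, -0.1069, 0.0373]
tool_rot: [1.071, 1.57, -0.226]
contact_force: [-3.9, 0.5, 9.7]
opening: 0.0003
```

```bash
python3 -c "
from h import *
go(0,36.5)"
```

```text
t 4.92 box-frame tcp mm [-10.8   0.8  37.3] front -1.3 F box xyz [-1.6 -3.6  9.7] open 0.0003
tool axes in box [[0.0, 0.001, -1.0], [-0.0, 1.0, 0.001], [1.0, 0.0, 0.0]] q6 -0.62
-> 0 36.5 units [ 0.0021 -0.0021  0.0032]
twist need(deg of y from BY) -0.02
```

The flap is flat: the tip is at z = 37.3 mm with 9.7 N of press. I'll slide forward to the rib.

>>> {"fn": "move_arm", "kwargs": {"increments": [[0, 0, 0.008, 0], [0, 0, 0.016, 0], [0, 0, 0.024, 0], [0, 0, 0.029, 0], [0, 0, 0.034, 0]]}}

```text
time: 5.55
tool_pos: [0.5202, -0.1187, 0.0372]
tool_rot: [2.908, 1.569, 1.611]
contact_force: [-2.5, 6.4, 11.8]
opening: 0.0002
```

```bash
python3 -c "
from h import *
go(22,36.5)"
```

```text
t 5.55 box-frame tcp mm [ 1.5  0.9 37.2] front 11.0 F box xyz [-6.8 -0.7 11.8] open 0.0002
tool axes in box [[-0.002, 0.0, -1.0], [0.0, 1.0, 0.0], [1.0, -0.0, -0.002]] q6 -0.64
-> 22 36.5 units [ 0.0017 -0.0021  0.0276]
twist need(deg of y from BY) 0.01
```

>>> {"fn": "move_arm", "kwargs": {"increments": [[0, 0, 0.004, 0], [0, 0, 0.008, 0], [0, 0, 0.008, 0]]}}

```text
time: 5.92
tool_pos: [0.5212, -0.1219, 0.0372]
tool_rot: [2.759, 1.569, 1.462]
contact_force: [-2.5, 7.5, 11.0]
opening: 0.0005
```

```bash
python3 - <<'E'
from h import *
go(22,36.5)
for n in('scene',):
    im=robot.read_camera(n);t=im[190:340,170:370]; cv2.imwrite(f'pics/{n}6.png',cv2.resize(t,None,fx=3.5,fy=3.5)[:,:,::-1])
    cv2.imwrite('pics/scene6f.png',im[:,:,::-1])
    a=cv2.imread('pics/scene0.png')[210:340,190:370]; b=im[210:340,190:370,::-1]; d=cv2.absdiff(a,b)
    cv2.imwrite('pics/diff6.png',cv2.resize(np.hstack([a,b]),None,fx=2.2,fy=2.2))
E
```

```text
t 5.92 box-frame tcp mm [ 4.8  1.  37.2] front 14.3 F box xyz [-7.9 -0.4 11. ] open 0.0005
tool axes in box [[-0.002, 0.001, -1.0], [-0.0, 1.0, 0.001], [1.0, 0.0, -0.002]] q6 -0.65
-> 22 36.5 units [ 0.0017 -0.0024  0.0192]
twist need(deg of y from BY) -0.0
```

View pics/scene6.png

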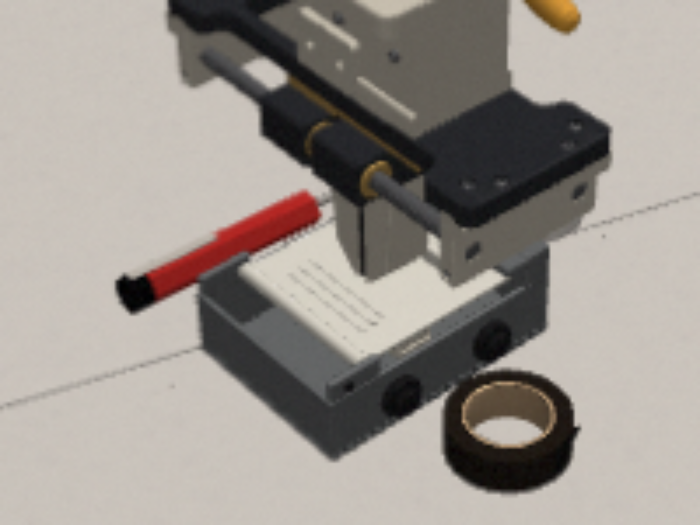

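The box corners are where they were, and the flap has slid forward by roughly 12 mm, apparently dragged by fingertip friction. I'll ease the press a little and carry on to the rib to make sure it is home.

>>> {"fn": "move_arm", "kwargs": {"increments": [[-0.001, 0, 0, 0], [-0.001, 0, 0.006, 0], [-0.001, 0, 0.011, 0], [-0.001, 0, 0.015, 0], [-0.001, 0, 0.015, 0]]}}

```text
time: 6.6
tool_pos: [0.5228, -0.1277, 0.0373]
tool_rot: [2.885, 1.569, 1.588]
contact_force: [-0.8, 6.6, 8.3]
opening: 0.0007
```

```bash
python3 - <<'E'
from h import *
go(22,36.5)
im=robot.read_camera('scene');t=im[190:340,170:370]; cv2.imwrite(f'pics/scene7.png',cv2.resize(t,None,fx=3.5,fy=3.5)[:,:,::-1])
E
```

```text
t 6.6 box-frame tcp mm [10.8  0.9 37.3] front 20.3 F box xyz [-6.6  1.   8.3] open 0.0007
tool axes in box [[-0.002, 0.0, -1.0], [-0.0, 1.0, 0.0], [1.0, 0.0, -0.002]] q6 -0.66
-> 22 36.5 units [ 0.0019 -0.0022  0.0042]
twist need(deg of y from BY) -0.0
```

View pics/scene7.png

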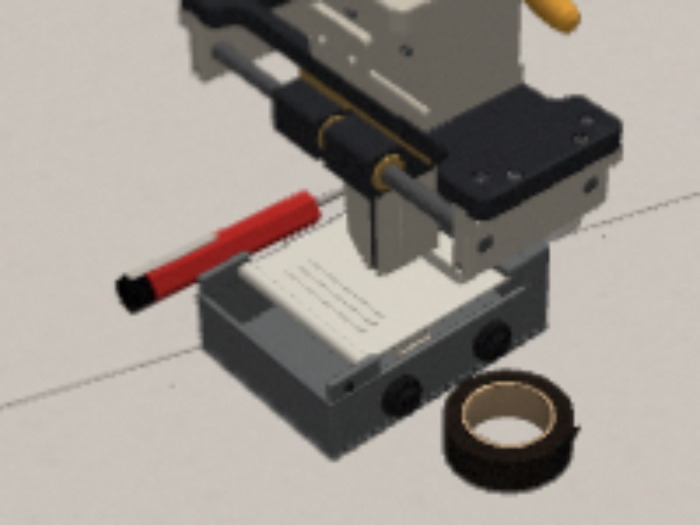

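The flap stayed put at the home position while the finger slid along it. One more gentle advance should bring the fingertip against the rib.

>>> {"fn": "move_arm", "kwargs": {"increments": [[-0.001, 0, 0.003, 0], [-0.001, 0, 0.006, 0], [-0.001, 0, 0.006, 0]]}}

```text
time: 7.02
tool_pos: [0.5231, -0.1295, 0.0373]
tool_rot: [-3.056, 1.568, 1.93]
contact_force: [-1.2, 7.3, 5.9]
opening: 0.0003
```

```bash
python3 -c "
from h import *
go(22,36.5)"
```

```text
t 7.03 box-frame tcp mm [12.7  0.7 37.3] front 22.2 F box xyz [-7.4  0.9  5.9] open 0.0003
tool axes in box [[-0.003, -0.0, -1.0], [-0.0, 1.0, -0.0], [1.0, 0.0, -0.003]] q6 -0.66
-> 22 36.5 units [ 0.0021 -0.0017 -0.0005]
twist need(deg of y from BY) -0.0
```

>>> {"fn": "move_arm", "kwargs": {"increments": [[0, 0, 0.002, 0], [0, 0, 0.002, 0]]}}

```text
time: 7.28
tool_pos: [0.5233, -0.1302, 0.0374]
tool_rot: [-3.035, 1.568, 1.951]
contact_force: [-2.1, 7.2, 6.8]
opening: 0.0004
```

```bash
python3 - <<'E'
from h import *
go(22,36.5)
im=robot.read_camera('scene');t=im[190:340,170:370]; cv2.imwrite(f'pics/scene8.png',cv2.resize(t,None,fx=3.5,fy=3.5)[:,:,::-1])
E
```

```text
t 7.28 box-frame tcp mm [13.4  0.7 37.4] front 22.9 F box xyz [-7.5 -0.1  6.8] open 0.0004
tool axes in box [[-0.003, -0.0, -1.0], [-0.0, 1.0, -0.0], [1.0, 0.0, -0.003]] q6 -0.66
-> 22 36.5 units [ 0.0022 -0.0017 -0.0022]
twist need(deg of y from BY) -0.0
```

View pics/scene8.png

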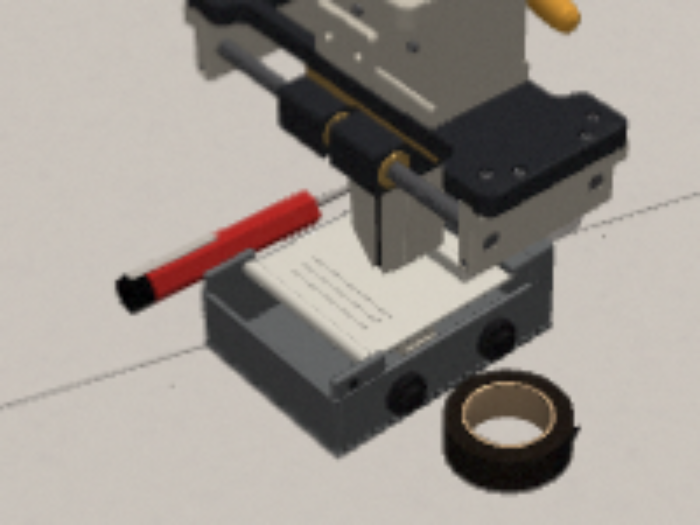

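The flap is home: pushing on the rib now moves the whole box, whose corner shifted about 5 zoomed px (2–3 mm). I'll stop there, unload upward first, then back off and rise.

>>> {"fn": "move_arm", "kwargs": {"increments": [[-0.004, 0, -0.001, 0], [-0.008, 0, -0.004, 0], [-0.03, 0, -0.012, 0], [-0.1, 0, -0.03, 0], [-0.2, 0, -0.06, 0]]}}

```text
time: 7.95
tool_pos: [0.5168, -0.1091, 0.1177]
tool_rot: [-1.822, 1.57, -3.119]
contact_force: [-0.3, -0.0, -0.6]
opening: 0.0001
```

>>> {"fn": "move_arm", "kwargs": {"increments": [[-0.15, 0, -0.15, 0], [-0.25, 0, -0.3, 0], [-0.25, 0, -0.45, 0], [-0.25, 0, -0.6, 0], [-0.25, 0, -0.6, 0]]}}

```text
time: 8.57
tool_pos: [0.4514, 0.1246, 0.2185]
tool_rot: [1.427, 1.568, 0.134]
contact_force: [0.2, -1.2, -0.0]
opening: 0.0003
```

```bash
python3 - <<'E'
from h import *
st()
for n in('top','scene'):
    im=robot.read_camera(n);t=im[160:310,230:400] if n=='top' else im[210:340,190:360]; cv2.imwrite(f'pics/{n}9.png',cv2.resize(t,None,fx=4 if n=='top' else 4.6,fy=4 if n=='top' else 4.6,interpolation=cv2.INTER_CUBIC)[:,:,::-1])
E
```

```text
t 8.57 box-frame tcp mm [-251.4    0.4  218.5] front -241.9 F box xyz [ 1.2 -0.1 -0. ] open 0.0003
tool axes in box [[0.0, 0.002, -1.0], [-0.003, 1.0, 0.002], [1.0, 0.003, 0.0]] q6 -0.17
```

View pics/scene9.png

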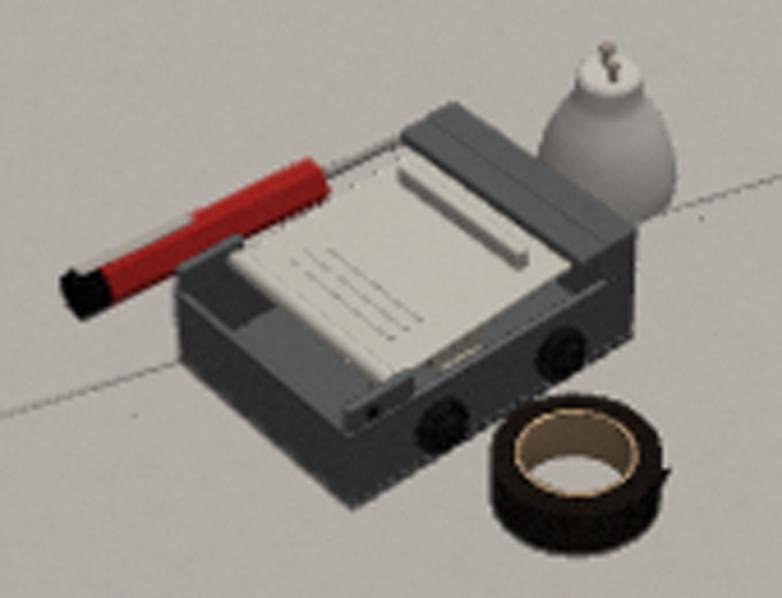

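View pics/top9.png

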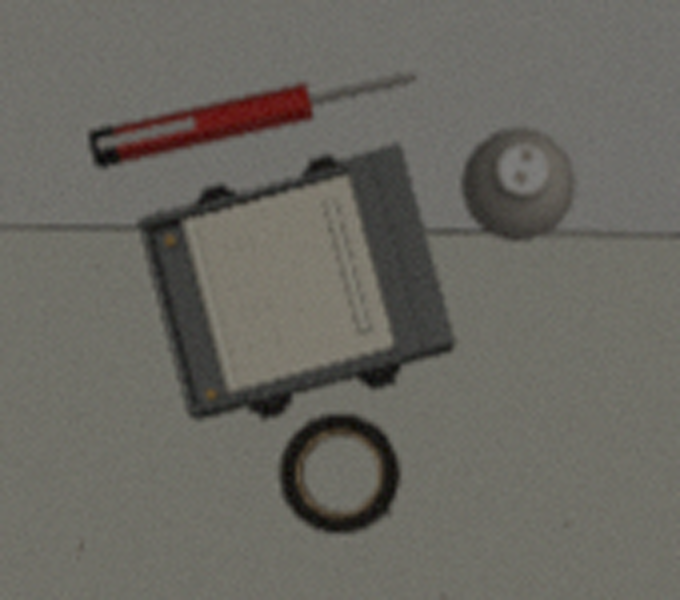

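```bash
python3 - <<'E'
from h import *
T=lambda a:(a[0]/4+230-.4,a[1]/4+160-.4); S=lambda a:(a[0]/4.6+190-.4,a[1]/4.6+210-.4)
print('lip back new',tobox(plane('top',T((402,145)),.0475)),tobox(plane('top',T((453,347)),.0475)),'old',tobox(plane('top',T((395,148)),.0475)),tobox(plane('top',T((448,348)),.0475)))
print('rib hinge side crest top',tobox(plane('top',T((324,200)),.045)),tobox(plane('top',T((361,333)),.045)))
print('rib lip side',tobox(plane('top',T((336,196)),.045)),tobox(plane('top',T((371,330)),.045)))
print('flap hinge end',tobox(plane('top',T((184,220)),.0375)),tobox(plane('top',T((227,392)),.0375)))
print('scene lipback',tobox(plane('scene',S((455,102)),.0475)),tobox(plane('scene',S((635,230)),.0475)),'rib lip side',tobox(plane('scene',S((408,162)),.045)),tobox(plane('scene',S((527,252)),.045)))
print('scene lip front',tobox(plane('scene',S((402,133)),.0475)),tobox(plane('scene',S((588,266)),.0475)))
print('flap hinge scene',tobox(plane('scene',S((228,255)),.0375)),tobox(plane('scene',S((385,380)),.0375)))
E
```

```text
lip back new [63.47171843 43.8420899  47.5       ] [ 62.0920164  -46.29296999  47.5       ] old [60.21543681 43.36136549 47.5       ] [ 59.91740049 -46.15956226  47.5       ]
rib hinge side crest top [24.78454932 29.75585578 45.        ] [ 25.564433   -30.18703569  45.        ]
rib lip side [30.24993474 30.09931081 45.        ] [ 30.05013039 -30.04054629  45.        ]
flap hinge end [-36.70003428  38.19990849  37.5       ] [-37.15930553 -39.44839733  37.5       ]
scene lipback [60.74775549 44.9887242  47.5       ] [ 60.35813399 -44.0899483   47.5       ] rib lip side [29.86303152 32.7177949  45.        ] [ 29.10285022 -27.33991158  45.        ]
scene lip front [36.29420187 43.55155587 47.5       ] [ 37.08692625 -47.15787259  47.5       ]
flap hinge scene [-38.49417728  41.0339289   37.5       ] [-37.4341647  -37.27270348  37.5       ]
```

```bash
python3 -c "
from cell import robot
print(robot.hand_in())"
```

```text
the job is handed in; nothing more can be done
None
```

The cover is shut and stays shut by itself. With closed fingertips I pushed the flap over from behind, pressed it flat at about 10 N, slid it home beneath the lip and confirmed against the thumb rib. I unloaded upward before retreating, and handed in at about 8.7 s with the arm clear of everything.

- **Cover:** after the arm left, both camera views show the flap flat. The rib's hinge side measures 37.6 mm from the lip's back edge, against 38 mm when fully home, so the slide is about 12 mm, measured to about 1 mm.
- **How it slid:** most of the slide came from fingertip friction on the pressed flap rather than from the rib itself. Fingertip contact with the rib came at the end, about where the rib should be at full home.
- **Box shift:** that last push also moved the loose box about 2 to 3 mm towards the bulb (top camera 2.7 mm, scene camera 0.5 to 2 mm). I stopped there and did not push it back. I saw no sign of lifting or tipping.
- **Neighbours:** the bulb, tape roll and tester appear at the same pixels as before. The highest force I read was about 14 N.

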